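Turn the fan rest one index hole towards the ink dish

TASK

The round fan lies on an indexed turntable whose arm is locked by a spring pin: hook a fingertip under the pin's pull ring, lift the pin out of its hole, swing the arm exactly one hole towards the ink dish (the one with the stub handle), and let the pin drop fully home in that hole. Use the fingers only as a hook: do not pinch or force the ring, do not swing past that hole or the other way, and leave everything else on the table where it stands.

Things in the scene. Friction and masses are not known exactly. Their poses are not given: they have to be found in the camera images.
- base: fixed steel base of the fan rest. Origin: on the vertical turning axis at table height; -x points along the arm at the middle hole (roughly to the robot), +y to the robot's left, z up. An arc plate (36 mm wide, top 24 mm above the table) has five 13 mm holes on a 170 mm radius about the axis, 0.436 rad (25 degrees, 74 mm) apart, the middle one on the -x axis.
- turntable (a joint): angle of turntable and arm (rad), 0 at the middle hole, where it starts; grows as the arm's end swings to the base's +y side; holes at -0.872, -0.436, 0, 0.436, 0.872. The arm is a flat bar 34 mm wide, top 37 mm above the table, reaching 190 mm from the axis; slight friction (about 1 N at the ring), stays where left.
- fan_center (a point): middle of the paper fan on the turntable's wooden disc (100 mm radius), on the turning axis 48 mm above the table; the fan's wooden handle points away from the arm and reaches 160 mm from the axis, top 52 mm above the table.
- pin (a joint): height of the spring pin (m): 0 = home in a hole, 10 mm deep; 0.010 = its round tip rides on the plate; free to swing above 0.012; stop at 0.030. It stands on the arm 170 mm from the axis. Spring and weight push it down with about 6 N home, 10 N fully up. Let down beside a hole it rides on the plate and snaps in once within about 4 mm of the hole's centre.
- ring_center (a point): centre of the pull ring, rigid on top of the pin. Wire 6.4 mm thick, 49.6 mm inside, 62.4 mm outside diameter. It leans 45 degrees: bottom on the pin's axis, top towards the turning axis, so a finger sloping down 45 to 60 degrees, pointing along the arm from its outer end to the turning axis, passes through. Pin home: centre 93 mm above the table, 20 mm nearer the turning axis than the pin.
- ring_top (a point): topmost point of the ring's wire (its centre line), 113 mm above the table with the pin home and 40 mm nearer the turning axis than the pin: the part to lift, from beneath. Under it is free space down to the arm's top at 37 mm, and between pin and disc 70 mm. The pin's housing on the arm is 26 mm wide, its top 62 mm above the table.
- dish_center (a point): ink dish: white round ceramic bowl 88 mm wide, 26 mm high, black-stained inside, with a stub handle reaching 83 mm from its middle; loose. This point: its middle, 13 mm above its underside. It stands to the left or right of the base; its side (the sign of its y in the base's frame) tells which way to swing.
- wash_cup: white ceramic brush-washing cup, 72 mm wide, 80 mm high, loose, no handle, on the other side of the base from the ink dish. Origin: centre of its underside. Leave it.
- seal: marble seal stone, 26 x 26 x 60 mm, standing loose beside the disc, left of the fan rest. Origin: centre of its underside. Leave it.
- paste_jar: low white lidded jar, 54 mm wide, 34 mm high, loose beside the disc, right of the fan rest. Origin: centre of its underside. Leave it.
- weight_bar: dark wooden paperweight bar, 200 x 26 x 18 mm, long along its x axis, lying loose at the left front. Origin: centre of its underside. Leave it.
- brush_rest: white ceramic brush rest with four humps, 30 x 110 x 40 mm, loose at the right front. Origin: centre of its underside. Leave it.

How it is judged:
On the way, in this order (a step that is already met when the one before it is completed fails the run):
1. the pin is lifted clear of the middle hole while the arm is still there (value of joint pin above 0.01 m and value of joint turntable between -0.12 and 0.12 rad), for 0.05 s.
2. the arm has come to the next hole on the ink dish's side and the pin is home in it (((y of dish_center in the frame of base above 0 m and value of joint turntable between 0.4 and 0.47 rad) or (y of dish_center in the frame of base below 0 m and value of joint turntable between -0.47 and -0.4 rad)) and value of joint pin below 0.003 m), for 0.2 s.
At the end, for the whole second after the job is handed in: The arm rests within about 0.035 rad of the hole next to the middle one on the ink dish's side, the pin is within 3 mm of fully home in it and at rest, and none of the loose things has been moved more than 30 mm (all of step 2 and velocity of joint turntable between -0.05 and 0.05 rad/s and distance of each of dish_center, wash_cup, seal, paste_jar, weight_bar, brush_rest from where it was at the start of the episode below 0.03 m); the robot touches nothing.
It fails at once if the arm swings past the wanted hole to nearly the one after (value of joint turntable above 0.75 rad or value of joint turntable below -0.75 rad).
It fails at once if the arm swings more than half-way to the hole away from the ink dish ((y of dish_center in the frame of base above 0 m and value of joint turntable between -0.95 and -0.22 rad) or (y of dish_center in the frame of base below 0 m and value of joint turntable between 0.22 and 0.95 rad)).
It fails at once if the ring is pinched or forced (over 40 N from the fingers) (contact force between the fingers and pin above 40 N).
It fails at once if a loose bystander is moved or lifted more than 30 mm (distance of any of dish_center, wash_cup, seal, paste_jar, weight_bar, brush_rest from where it was at the start of the episode above 0.03 m).
It also fails if it takes over 42 s, if anything falls off the work surface, if the arm or the gripper's body presses on something with over 40 N, if the wrist force passes 120 N, or if a joint passes its speed limit or range.

ROBOT

A 7-joint arm with a two-finger parallel gripper is mounted at the origin on the work surface. World frame = base frame: x ahead of the robot, y to its left, z up, the work surface at z = 0. Lengths are in m, angles in rad, forces in N, time in s.
With the tool pointing down it reaches from about 0.4 to 0.875 m from the base axis. Payload 4.4 kg.
Tool frame: the origin (TCP) lies at the very end of the fingers, on their centre line; the grasp point (between the pads) lies 19 mm behind it (robot.pinch_z is the distance from the TCP to the grasp point, in m); z points along the fingers, x is the direction in which the jaws open and shut, and the axes are right-handed (so a half turn about z gives the same grasp; the last joint's range is limited). The gripper opens to 85 mm and grips with 20 to 120 N. Pads are 22 mm wide; open, the fingers measure 114 mm over their backs; the gripper's body (76 mm by 85 mm) begins 54 mm behind the grasp point. The pads swing forward as they close: fully open they stand 13 mm farther back than shut.
Start: joints at [1.232, 0.628, 0.038, 1.517, -0.027, 0.996, -0.02], TCP at [0.175, -0.626, 0.231] pointing down, gripper open.
Joint ranges: [-3.06, 3.06], [-0.37, 2.12], [-1.25, 1.32], [0.18, 2.47], [-1.1, 4.24], [0.23, 1.98], [-2.94, 2.94]. Speed limits (rad/s): [2.57, 2.57, 3.14, 3.14, 3.14, 3.14, 3.14].

INTERFACE

Orientations are given as [roll, pitch, yaw] about the fixed x, y, z axes, in that order (R = Rz(yaw) Ry(pitch) Rx(roll)).
In Python, from plant import robot gives the robot as it stands.
- The arm moves only by the shell command python3 -m inch 'ROWS' [OPENING] [FORCE]. ROWS is JSON, one flat list of numbers, 6 for each row, row after row: the shift along the tool's x, y, z as a fraction of full scale, then the turn, a rotation vector about the tool's x, y, z as a fraction of full scale. In form: [dx, dy, dz, rx, ry, rz, dx, dy, dz, rx, ry, rz, ...]. A call has 1 to 20 rows; each row shifts and turns the pose as measured when the row begins, along the tool's axes as they then stand; what a row does not reach is not made up. Full scale, the value 1, is 0.5 m for a shift and 0.08 rad for a turn. A row lasts 1/10 s, in which the tool goes at most 50 mm and 8.59 degrees, less where a joint would pass 70% of its speed; a pose out of reach is approached as far as the arm can. A call with a number of a shift or a turn outside -1 to 1 is refused whole. A call with a gripper value outside its range is refused whole. OPENING is the gripper's target within -1 to 1 (fully open at 1, half-way at 0, shut at -1), set as the call begins (- or left out, the last holds). The fingers move at their own pace and stop on an object; FORCE is the grip in N (left out, the last holds). Time passes only in rows, so rows that do not move let the fingers close. It gives the time, the measured TCP pose, the force and the opening at its end, in the units of the state.
- robot.observe(): the state, without advancing time (a new reading comes with each control period).
- robot.get_image(name): name is "side" or "top"; returns a dict with "image" (480x640x3 uint8, red, green, blue), "depth" (480x640 float32, m along the optical axis (not along the pixel's ray), 0 where there is no reading), "K" (3x3 intrinsics, pixels), "xyz" and "rotation" of the camera in the world. Camera axes: x right, y down, z forward; pixel columns grow to the right and rows downward; lengths in m; the calibration is good to about 2 mm. A picture is of the moment at which its call begins.
- robot.finish_job(): hands the job in, once; it reports no verdict.
Trained networks look in the newest picture that a camera, given by its name, has taken for a name from the list of things; names that differ only in an ending like _2 or _b are one class to them, and where a whole thing is asked for, a point or a joint stands for the part that bears it (a point fixed in the world has none). Each returns a list of dicts, best first, with "conf" (0 to 1); they miss things now and then, are a little off and sometimes report something else, mostly with a low value. They report only what shows in the picture. A call takes as long as a camera call.
- robot.outline_of(label, camera): "pixels" (480x640 bool, what is visible of it) and "at" ([column, row] in pixels, amid what is visible of it).
The state is a dict: "time_s": time; "q": joint angles; "joint_vel": joint speeds; "joint_efforts": joint torques, N m; "tcp_pos": TCP position; "tcp_rot": TCP orientation; "force": force on the tool from outside, world axes, zero at the start; "wrist_torque": the same for the moment, N m; "width": finger opening in m.
Only numpy, scipy, OpenCV 4.12 (cv2) and the standard library are available. Lean on these libraries where they do the work, as an engineer would, in place of code of your own. Each camera call takes 0.05 s, during which the arm holds its last target.

## Working session

There is one attempt and no reset: what is moved stays moved. The work goes in short steps, Python scripts to look and compute and a shell command to move; the robot and the scene stay as the last step left them, time stands still between calls to the robot, and variables do not carry over. Pictures are saved under pics/ and viewed, and the job is handed in when it is done.

```bash
ls; mkdir -p pics
python3 - <<'E'
from plant import robot
import cv2,numpy as np
s=robot.observe();print({k:np.round(v,3).tolist() for k,v in s.items()})
for n in("side","top"):
    d=robot.get_image(n);cv2.imwrite(f"pics/{n}0.png",d["image"][:,:,::-1]);np.savez(f"{n}0.npz",**d)
    print(n,d["xyz"],d["rotation"],d["K"])
    for l in["base","turntable","fan_center","pin","ring_center","ring_top","dish_center","wash_cup","seal","paste_jar"]:
        try:
            o=robot.outline_of(l,n);print(l,[(round(x["conf"],2),x["at"],int(x["pixels"].sum())) for x in o][:2])
        except Exception as e:print(l,e)
E
```

```text
pics
{'time_s': 0.0, 'q': [1.232, 0.629, 0.038, 1.518, -0.027, 0.996, -0.02], 'joint_vel': [0.0, 0.001, 0.0, -0.0, 0.0, -0.0, -0.0], 'joint_efforts': [0.0, -56.342, 1.226, -19.345, 0.011, 0.01, 0.0], 'tcp_pos': [0.175, -0.625, 0.23], 'tcp_rot': [3.142, 0.002, -1.298], 'force': [-0.971, -0.283, -0.2], 'wrist_torque': [-0.025, 0.028, 0.059], 'width': 0.085}
side [ 0.3134825  -0.96934525  0.94126   ] [-2.2497832  -0.02237885 -0.25443775] [[605.83565284   0.         322.02676547]
 [  0.         605.83565284 227.43452503]
 [  0.           0.           1.        ]]
base [(0.68, [374.7, 271.9], 7973), (0.49, [332.7, 257.0], 221)]
turntable [(0.6, [393.3, 268.1], 5891)]
fan_center [(0.73, [392.9, 268.3], 5828), (0.56, [393.8, 328.2], 619)]
pin [(0.77, [320.9, 257.7], 107)]
ring_center [(0.73, [327.8, 259.5], 189), (0.25, [349.6, 353.2], 1540)]
ring_top [(0.51, [329.7, 261.4], 200)]
dish_center [(0.92, [350.2, 355.3], 1551)]
wash_cup [(0.75, [331.0, 200.2], 953), (0.71, [376.7, 221.5], 321)]
seal [(0.62, [375.6, 223.2], 326)]
paste_jar [(0.9, [392.1, 327.6], 557)]
top [0.47122896 0.00909083 1.0076821 ] [-2.99756146e+00 -6.76336033e-05 -1.59599147e+00] [[434.43190944   0.         319.18191103]
 [  0.         434.43190944 234.04581838]
 [  0.           0.           1.        ]]
base [(0.89, [340.6, 195.2], 9166)]
turntable [(0.64, [348.9, 183.4], 6873), (0.16, [498.1, 308.1], 627)]
fan_center [(0.79, [344.7, 181.8], 6679)]
pin [(0.53, [340.5, 248.8], 108)]
ring_center [(0.79, [339.4, 248.1], 239)]
ring_top [(0.48, [340.4, 246.1], 188), (0.25, [438.5, 251.4], 1285)]
dish_center [(0.95, [436.5, 251.1], 1226)]
wash_cup [(0.72, [236.3, 215.3], 893)]
seal [(0.56, [279.6, 181.5], 208), (0.49, [342.4, 196.0], 9748)]
paste_jar [(0.85, [406.0, 207.3], 481)]
```

View pics/side0.png

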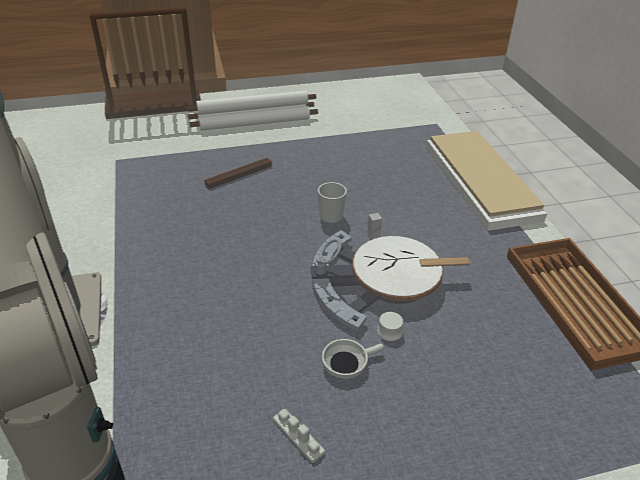

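View pics/top0.png

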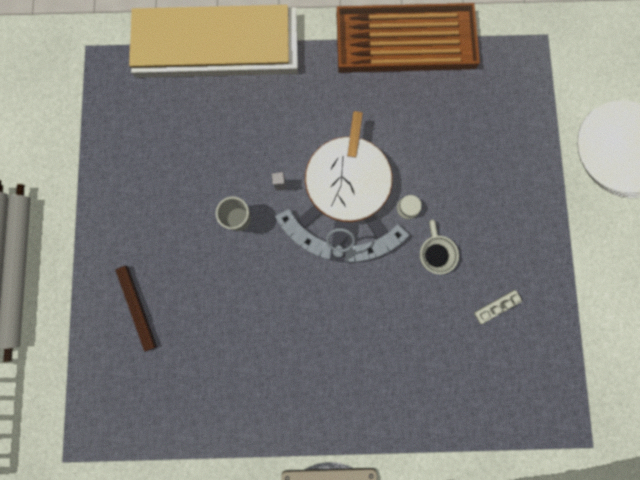

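The ink dish (top view 438,253; stub handle at 433,228) is right of the base and the cup (233,212) is left. The swing is therefore to the robot's right, with the turntable angle going to -0.436. The ring is near (340,243) and the disc near (349,179). Next I'll measure them.

```bash
cat > h.py <<'E'
import numpy as np,cv2
from scipy.spatial.transform import Rotation as R
def cloud(d):
    K=d["K"];z=d["depth"];v,u=np.mgrid[:480,:640]
    p=np.stack([(u-K[0,2])/K[0,0]*z,(v-K[1,2])/K[1,1]*z,z],-1)
    M=R.from_euler("xyz",d["rotation"]).as_matrix()
    w=p@M.T+d["xyz"]; w[z<=0]=np.nan; return w
def proj(d,P):
    M=R.from_euler("xyz",d["rotation"]).as_matrix()
    c=(np.atleast_2d(P)-d["xyz"])@M; q=c@d["K"].T; return q[:,:2]/q[:,2:]
E
python3 - <<'E'
from h import *
from scipy.optimize import least_squares
for n in("top","side"):
    d=dict(np.load(f"{n}0.npz"));w=cloud(d);img=d["image"].astype(int)
    print(n,"table z",np.nanmedian(w[300:400,250:300,2] if n=="top" else w[380:420,180:230,2]))
    f=np.nan_to_num(w,nan=9)
    # disc white: z 0.043..0.056
    c=img[...].min(-1)>170
    m=c&(f[...,2]>.04)&(f[...,2]<.056)&(abs(f[...,0]-.6)<.2)&(abs(f[...,1])<.2)
    k,l,st,ce=cv2.connectedComponentsWithStats(m.astype(np.uint8));i=1+st[1:,4].argmax()
    P=w[l==i];(cx,cy),r=cv2.minEnclosingCircle(P[:,:2].astype(np.float32));print("disc",cx,cy,r,np.median(P[:,2]),len(P),ce[i])
    # arc plate z .018..0.03
    near=np.hypot(f[...,0]-cx,f[...,1]-cy)
    m=(f[...,2]>.020)&(f[...,2]<.028)&(near>.14)&(near<.2)
    P=w[m];x,y,rr=P[:,0],P[:,1],0
    s=least_squares(lambda q:np.hypot(x-q[0],y-q[1])-.170,[cx,cy],loss="soft_l1",f_scale=.01).x;print("arc center",s,len(P))
    m=(f[...,2]>.065)&(near<.22)&(f[...,2]<.13)
    vv,uu=np.nonzero(m)
    for a,b,p in zip(uu,vv,w[m]): print(a,b,np.round(p*1000).astype(int).tolist(),end=";")
    print()
    s0=robot=None
E
```

```text
top table z 0.0011579612177947674
disc 0.7383995652198792 -0.06365492194890976 0.09603986889123917 0.048197911544174965 4408 [348.79854809 182.75748639]
arc center [ 0.73562957 -0.06408024] 1832
280 176 [741, 90, 65];274 178 [737, 103, 65];277 181 [730, 97, 65];335 229 [611, -28, 112];336 229 [610, -29, 116];337 229 [611, -32, 113];338 229 [610, -34, 114];339 229 [610, -36, 115];340 229 [610, -38, 117];341 229 [610, -40, 115];342 229 [610, -42, 117];343 229 [610, -44, 116];344 229 [610, -46, 114];333 230 [609, -23, 109];334 230 [609, -25, 112];335 230 [608, -27, 114];336 230 [609, -30, 112];337 230 [608, -31, 116];338 230 [608, -33, 118];339 230 [608, -36, 114];340 230 [608, -38, 116];341 230 [607, -40, 119];342 230 [608, -42, 115];343 230 [607, -44, 118];344 230 [608, -46, 116];345 230 [607, -48, 117];346 230 [608, -50, 116];347 230 [608, -52, 112];331 231 [607, -19, 108];332 231 [607, -21, 113];333 231 [607, -23, 111];334 231 [606, -25, 114];335 231 [606, -27, 113];336 231 [607, -29, 112];337 231 [606, -32, 113];338 231 [606, -33, 115];339 231 [607, -36, 111];340 231 [606, -38, 115
[... 9756 characters left out ...]
 -65, 90];329 261 [583, -67, 92];330 261 [586, -65, 90];331 261 [587, -67, 91];332 261 [589, -69, 93];318 262 [567, -38, 67];319 262 [568, -41, 69];320 262 [571, -40, 68];321 262 [571, -47, 74];322 262 [573, -49, 75];323 262 [573, -55, 81];324 262 [575, -57, 82];325 262 [576, -60, 85];326 262 [578, -62, 86];327 262 [580, -63, 87];328 262 [582, -62, 85];329 262 [584, -64, 87];330 262 [586, -65, 87];319 263 [568, -43, 68];321 263 [573, -42, 66];322 263 [575, -41, 65];323 263 [573, -55, 78];324 263 [575, -57, 79];325 263 [575, -63, 85];326 263 [578, -60, 81];327 263 [579, -67, 87];328 263 [581, -66, 86];316 264 [561, -42, 66];321 264 [572, -45, 66];321 266 [571, -50, 65];322 266 [573, -51, 66];
```

Run:
```python
import cv2
for n,(u,v,w,h) in {"top":(260,110,200,160),"side":(290,180,180,160)}.items():
    i=cv2.imread(f"pics/{n}0.png")[v:v+h,u:u+w];cv2.imwrite(f"pics/{n}0c.png",cv2.resize(i,None,fx=4,fy=4,interpolation=cv2.INTER_CUBIC)[:600,:800])
```

```text
(no output)
```

View pics/top0c.png

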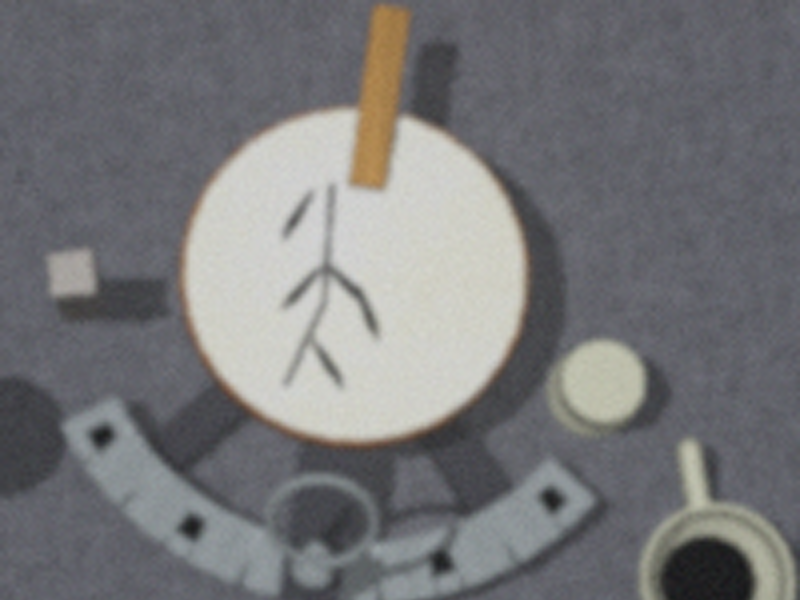

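View pics/side0c.png

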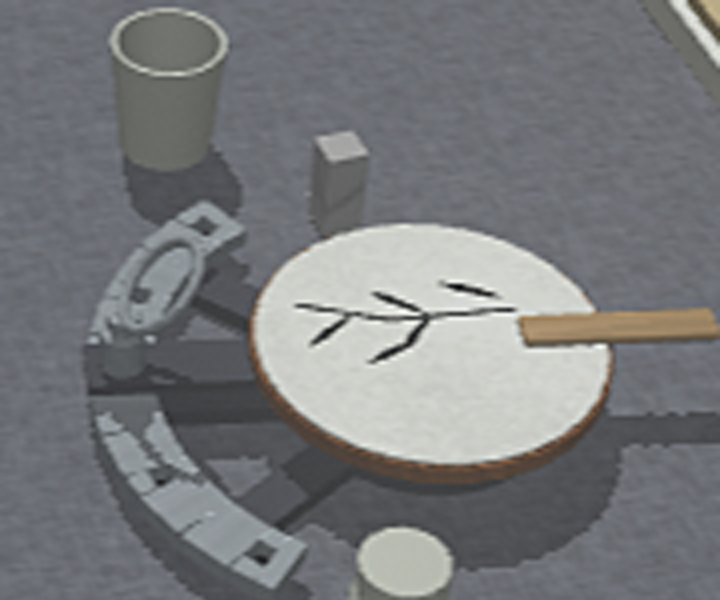

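```bash
python3 -m inch '[0,0,-0.06,0,0,0, -0.01,-0.05,-0.02,0,0,-0.5, -0.01,-0.085,0,0,0,-0.9, -0.01,-0.085,0,0,0,-0.9, -0.01,-0.085,0,0,0,-0.9, -0.01,-0.085,0,0,0,-0.9, -0.01,-0.085,0,0,0,-0.9, -0.01,-0.085,0,0,0,-0.9, -0.01,-0.085,0,0,0,-0.9]' -1
cat >> h.py <<'E'
AX=np.array([.738,-.0632]); E0=-.164
def rel(s,P,rpy=None,Rm=None):
    T=R.from_euler("xyz",s["tcp_rot"]);d=T.inv().apply(np.array(P)-s["tcp_pos"])/.5
    if Rm is None: Rm=R.from_euler("xyz",rpy)
    return np.round(d,3),np.round((T.inv()*Rm).as_rotvec()/.08,2)
def hook(yaw,slope):
    e=np.array([np.cos(yaw),np.sin(yaw),0]);u=np.array([0,0,1.])
    z=np.cos(slope)*e-np.sin(slope)*u;x=np.sin(slope)*e+np.cos(slope)*u
    return R.from_matrix(np.stack([x,np.cross(z,x),z],1))
E
python3 - <<'E'
from h import *
d=dict(np.load("top0.npz"));w=cloud(d)
f=np.nan_to_num(w,nan=9);near=np.hypot(f[...,0]-AX[0],f[...,1]-AX[1])
P=f[(f[...,2]>.082)&(near<.2)&(f[...,2]<.13)]
from scipy.optimize import least_squares
def res(q):
    e=np.array([np.cos(q[3]),np.sin(q[3]),0]);n=np.array([e[0],e[1],-1])/2**.5
    v=P-q[:3];a=v@n;return np.hypot(a,np.linalg.norm(v-a[:,None]*n,axis=1)-.028)-.0028
s=least_squares(res,[.59,-.04,.093,-.16],loss="soft_l1",f_scale=.003);print(s.x,s.cost)
d=AX-s.x[:2];print(np.hypot(*d),np.arctan2(d[1],d[0]))
E
```

```text
time_s: 2.0
tcp_pos: [0.435, -0.4367, 0.2714]
tcp_rot: [3.135, -0.002, -0.75]
force: [0.5, -0.0, -0.4]
width: -0.0
[ 0.58903767 -0.03882444  0.09426472 -0.15883581] 7.776049183441238e-05
0.15094350978158266 -0.1621981999943923
```

```bash
python3 -m inch '[-0.01,-0.085,0,0,0,-0.75, -0.01,-0.085,0,0,0,-0.75, -0.01,-0.085,0,0,0,-0.75, -0.01,-0.085,0,0,0,-0.75, -0.01,-0.085,0,0,0,-0.75, -0.01,-0.085,0,0,0,-0.75, -0.01,-0.085,0,0,0,-0.75, -0.01,-0.085,0,0,0,-0.75, -0.01,-0.085,0,0,0,-0.75]'
python3 - <<'E'
from plant import robot
from h import *
s=robot.observe();print(s["q"]);print(rel(s,[.55,-.032,.25],Rm=hook(-.163,np.pi/2)))
E
```

```text
time_s: 2.9
tcp_pos: [0.5854, -0.0705, 0.2693]
tcp_rot: [3.134, -0.004, -0.188]
force: [1.3, -0.7, 0.7]
width: -0.0002
[ 0.25979684  0.51161165 -0.29894581  1.64245482  0.18122422  1.01164144
 -0.28735971]
(array([-0.084, -0.063,  0.038]), array([ 0.1 , -0.05, -0.31]))
```

```bash
python3 -m inch '[-0.042,-0.032,0.01,0.05,0,-0.15, -0.042,-0.032,0.01,0.05,0,-0.15, 0,0,0,0,1,0, 0,0,0,0,1,0, 0,0,0,0,1,0, 0,0,0,0,1,0, 0,0,0,0,1,0]'
python3 - <<'E'
from plant import robot
from h import *
s=robot.observe();print(s["q"]);print(rel(s,[.548,-.032,.136],Rm=hook(-.163,np.pi/4)))
E
```

```text
time_s: 3.6
tcp_pos: [0.5526, -0.0181, 0.2605]
tcp_rot: [-3.13, -0.424, -0.151]
force: [1.2, -1.7, -0.3]
width: -0.0002
[ 0.05599088  0.29716008 -0.15696037  2.14258395  0.43231599  0.31572262
 -0.61891316]
(array([-0.107,  0.031,  0.225]), array([-0.23,  4.52,  0.1 ]))
```

```bash
python3 -m inch '[-0.02,0.01,0.04,-0.05,0.8,0, -0.02,0.01,0.04,-0.05,0.8,0, -0.02,0.01,0.04,-0.05,0.8,0, -0.02,0,0.04,-0.05,0.8,0]'
python3 - <<'E'
from plant import robot
from h import *
s=robot.observe();print(s["q"]);print(rel(s,[.548,-.032,.136],Rm=hook(-.163,np.radians(48))))
E
```

```text
time_s: 4.0
tcp_pos: [0.5509, -0.0462, 0.2321]
tcp_rot: [3.082, -0.507, -0.154]
force: [0.2, -0.4, 0.1]
width: -0.0002
[ 0.10122604  0.34536121 -0.22718158  2.24966278  1.3121413   0.26357978
 -1.50410854]
(array([-0.102, -0.037,  0.161]), array([0.68, 2.82, 0.17]))
```

```bash
python3 -m inch '[-0.01,0,0.02,0,0.6,0, -0.01,0,0.02,0,0.6,0, -0.01,0,0.02,0,0.6,0, -0.01,-0.01,0.02,0,0.6,0, -0.01,-0.01,0.02,0,0.6,0]'
python3 - <<'E'
from plant import robot
from h import *
s=robot.observe();print(s["q"]);print(rel(s,[.548,-.032,.136],Rm=hook(-.163,np.radians(48))))
E
```

```text
time_s: 4.5
tcp_pos: [0.558, -0.0471, 0.193]
tcp_rot: [3.052, -0.69, -0.138]
force: [-0.6, -1.2, -1.4]
width: 0.0002
[ 0.20371439  0.50082191 -0.45333447  2.43044693  2.26868976  0.62737961
 -2.50453592]
(array([-0.091, -0.034,  0.07 ]), array([0.92, 0.53, 0.26]))
```

```bash
cat > fk.py <<'E'
from h import *
import itertools
from scipy.optimize import least_squares
D=[([1.232,.629,.038,1.518,-.027,.996,-.02],[.175,-.6255,.2305],[3.142,.002,-1.298]),
([0.25979684,0.51161165,-0.29894581,1.64245482,0.18122422,1.01164144,-0.28735971],[.5854,-.0705,.2693],[3.134,-.004,-.188]),
([0.05599088,0.29716008,-0.15696037,2.14258395,0.43231599,0.31572262,-0.61891316],[.5526,-.0181,.2605],[-3.13,-.424,-.151]),
([0.10122604,0.34536121,-0.22718158,2.24966278,1.3121413,0.26357978,-1.50410854],[.5509,-.0462,.2321],[3.082,-.507,-.154]),
([0.20371439,0.50082191,-0.45333447,2.43044693,2.26868976,0.62737961,-2.50453592],[.558,-.0471,.193],[3.052,-.69,-.138])]
ax="zyzyzyz"
def chain(q,s):
    r=R.identity();out=[]
    for a,x,g in zip(ax,q,s):
        r=r*R.from_euler(a,g*x);out.append(r)
    return out
def fit():
    best=None
    for s in itertools.product([1,-1],repeat=7):
        if s[1]<0:continue
        C=[chain(q,s)[-1] for q,_,_ in D];T=[R.from_euler("xyz",r) for _,_,r in D]
        # T = Z0*C*X ; Z0 yaw free
        def res(p): return np.concatenate([(t.inv()*R.from_euler("z",p[0])*c*R.from_rotvec([0,0,p[1]])).as_rotvec() for t,c in zip(T,C)])
        for y,x in [(0,0),(0,np.pi),(np.pi,0),(np.pi,np.pi)]:
            f=least_squares(res,[y,x])
            if best is None or f.cost<best[0]:best=(f.cost,s,f.x)
    return best
if __name__=="__main__":
    b=fit();print(b)
    s,p=b[1],b[2]
    # position: Z0*(H z + R2(0,0,a)+R4(0,0,b)+R7(0,0,L)) + elbow offset e: R3(e,0,0)-R4(e,0,0)
    A=[];Y=[]
    for q,P,_ in D:
        c=chain(q,s);Z=R.from_euler("z",p[0]);u=[0,0,1.];v=[1.,0,0]
        A.append(np.stack([np.array(u)]+[(Z*r).apply(w) for r,w in[(c[2],u),(c[4],u),(c[6],u),(c[2],v),(c[4],v),(c[5],v)]],1));Y.append(P)
    A=np.vstack(A);Y=np.concatenate(Y)
    sol=np.linalg.lstsq(A,Y,rcond=None);print(sol[0],np.round(A@sol[0]-Y,4))
E
python3 fk.py
```

```text
(np.float64(1.1928149203819208e-06), (-1, 1, -1, 1, -1, 1, -1), array([2.35950014e-04, 3.14180051e+00]))
[ 0.39679825  0.59937519  0.4408406   0.43633736 -0.09810571  0.03307848
 -0.0298794 ] [ 0.03    0.0041  0.0045 -0.0024  0.0205 -0.0016 -0.0067  0.0173 -0.0052
 -0.0046  0.006  -0.0008  0.0091 -0.0056  0.003 ]
```

```bash
cat > fk2.py <<'E'
from fk import *
S=(-1,1,-1,1,-1,1,-1)
names=["H","a","b","L","x2","x3","x5","y0","y1","y3","y5"]
def rows(q):
    c=chain(q,S);u=[0,0,1.];v=[1.,0,0];w=[0,1.,0]
    return np.stack([np.array(u)]+[r.apply(k) for r,k in[(c[2],u),(c[4],u),(c[6],u),(c[2],v),(c[3],v),(c[5],v),(c[0],w),(c[2],w),(c[4],w),(c[6],w)]],1)
if __name__=="__main__":
    A=np.vstack([rows(q) for q,_,_ in D]);Y=np.concatenate([P for _,P,_ in D])
    for lam in(1e-3,3e-3,1e-2):
        W=np.array([0,0,0,0]+[1]*7)*lam
        sol=np.linalg.lstsq(np.vstack([A,np.diag(W)]),np.r_[Y,np.zeros(11)],rcond=None)[0]
        print(dict(zip(names,np.round(sol,4))),np.abs(A@sol-Y).max())
E
python3 fk2.py
```

```text
{'H': np.float64(0.336), 'a': np.float64(0.5574), 'b': np.float64(0.381), 'L': np.float64(0.3487), 'x2': np.float64(0.0019), 'x3': np.float64(-0.0007), 'x5': np.float64(0.0001), 'y0': np.float64(-0.0098), 'y1': np.float64(-0.0154), 'y3': np.float64(-0.0001), 'y5': np.float64(-0.003)} 0.00014311459147561822
{'H': np.float64(0.336), 'a': np.float64(0.5574), 'b': np.float64(0.381), 'L': np.float64(0.3487), 'x2': np.float64(0.0019), 'x3': np.float64(-0.0007), 'x5': np.float64(0.0001), 'y0': np.float64(-0.0098), 'y1': np.float64(-0.0154), 'y3': np.float64(-0.0001), 'y5': np.float64(-0.003)} 0.00014300374860531928
{'H': np.float64(0.336), 'a': np.float64(0.5573), 'b': np.float64(0.381), 'L': np.float64(0.3487), 'x2': np.float64(0.0019), 'x3': np.float64(-0.0008), 'x5': np.float64(0.0001), 'y0': np.float64(-0.0098), 'y1': np.float64(-0.0153), 'y3': np.float64(-0.0001), 'y5': np.float64(-0.0031)} 0.00014180148951431493
```

```bash
cat > ik.py <<'E'
from fk2 import *
PAR=np.array([.336,.5574,.381,.3487,.0019,-.0007,.0001,-.0098,-.0154,-.0001,-.003])
LO=np.array([-3.06,-.37,-1.25,.18,-1.1,.23,-2.94]);HI=np.array([3.06,2.12,1.32,2.47,4.24,1.98,2.94])
def fk(q): return rows(q)@PAR, chain(q,S)[-1]*R.from_rotvec([0,0,np.pi])
def margin(q): return np.minimum(np.array(q)-LO,HI-np.array(q))
def ik(P,Rm,q0):
    def res(q):
        p,r=fk(q);return np.r_[(p-P)*5,(Rm.inv()*r).as_rotvec()]
    return least_squares(res,np.clip(q0,LO+.01,HI-.01),bounds=(LO,HI),max_nfev=60)
E
cat > t.py <<'E'
from ik import *
rng=np.random.default_rng(0)
rc=np.array([.590,-.0388,.093]);cur=np.array(D[-1][0])
def pose(dth,slope,t,lift,roll):
    yaw=-.163+dth; c=np.array([np.cos(dth),np.sin(dth)]);v=rc[:2]-AX
    xy=AX+[c[0]*v[0]-c[1]*v[1],c[1]*v[0]+c[0]*v[1]]
    Rm=hook(yaw,slope);P=np.r_[xy,rc[2]+lift]+Rm.apply([0,0,t]);return P,Rm*R.from_euler("z",roll)
for sl in(45,50,55,60):
  for roll in(0,90,180,-90):
    best=(-1,)
    P,Rm=pose(0.2,np.radians(sl),.02,.01,np.radians(roll))
    for k in range(25):
        q0=LO+(HI-LO)*rng.random(7)
        q0[0]=rng.uniform(-1,1)
        f=ik(P,Rm,q0)
        if f.cost<1e-8:
            m=margin(f.x).min()
            if m>best[0]:best=(m,f.x)
    print(sl,roll,round(best[0],3),np.round(best[1],2) if len(best)>1 else "")
E
python3 t.py
```

```text
45 0 0.041 [ 0.8   1.11 -1.07  2.43  2.55  1.07 -2.04]
45 90 0.048 [ 0.82  1.12 -1.09  2.42  2.53  1.06  2.71]
45 180 0.045 [ 0.83  1.14 -1.11  2.43  2.53  1.08  1.16]
45 -90 0.035 [ 0.72  1.02 -0.9   2.43  2.68  0.99 -0.65]
50 0 0.095 [ 0.75  1.   -0.98  2.37  2.46  0.89 -2.05]
50 90 0.103 [ 0.73  0.97 -0.93  2.37  2.5   0.85  2.62]
50 180 0.1 [ 0.8   1.03 -1.04  2.37  2.43  0.91  1.16]
50 -90 0.091 [ 0.76  1.01 -0.99  2.38  2.47  0.9  -0.47]
55 0 0.158 [ 0.79  1.01 -1.08  2.31  2.23  0.85 -1.84]
55 90 0.158 [ 0.44  0.76 -0.46  2.31  2.78  0.52  2.17]
55 180 0.159 [ 0.73  0.92 -0.93  2.31  2.33  0.73  1.17]
55 -90 0.153 [ 0.81  1.02 -1.1   2.32  2.22  0.86 -0.25]
60 0 0.222 [ 0.72  0.9  -0.95  2.25  2.09  0.67 -1.78]
60 90 0.223 [ 0.59  0.8  -0.71  2.24  2.26  0.49  2.72]
60 180 0.225 [ 0.72  0.89 -0.93  2.24  2.1   0.64  1.36]
60 -90 0.214 [ 0.6   0.81 -0.72  2.26  2.27  0.51 -0.43]
```

```bash
cat > t2.py <<'E'
from ik import *
exec(open("t.py").read().split("for sl in")[0])
def lik(P,Rm,q): # local least-norm
    for _ in range(30):
        p,r=fk(q);e=np.r_[P-p,(Rm*r.inv()).as_rotvec()]
        J=np.zeros((6,7))
        for i in range(7):
            d=q.copy();d[i]+=1e-5;p2,r2=fk(d);J[:,i]=np.r_[p2-p,(r2*r.inv()).as_rotvec()]/1e-5
        q=q+np.linalg.pinv(J,rcond=.02)@e*.7
    return q,np.linalg.norm(e)
for sl in(50,54):
  q=cur
  for n,(dth,t,l) in {"pre":(0,-.06,0),"in":(0,.02,0),"lift":(0,.02,.02),"sw1":(.22,.02,.02),"sw2":(.44,.02,.02),"dn":(.44,.02,0)}.items():
    P,Rm=pose(dth,np.radians(sl),t,l,0);q,e=lik(P,Rm,q);print(sl,n,np.round(P,3),np.round(q,2),round(margin(q).min(),3),round(e,5))
E
python3 t2.py
```

```text
50 pre [ 0.552 -0.033  0.139] [ 0.27  0.67 -0.55  2.5   2.49  0.82 -2.69] -0.032 0.0
50 in [ 0.603 -0.041  0.078] [ 0.28  0.84 -0.51  2.39  2.56  0.87 -2.67] 0.083 0.0
50 lift [ 0.603 -0.041  0.098] [ 0.28  0.79 -0.51  2.38  2.53  0.82 -2.65] 0.085 0.0
50 sw1 [ 0.601 -0.071  0.098] [ 0.51  0.8  -0.53  2.37  2.86  0.67 -2.55] 0.095 0.0
50 sw2 [ 0.606 -0.101  0.098] [ 0.73  0.82 -0.6   2.28  3.15  0.44 -2.45] 0.189 0.0
50 dn [ 0.606 -0.101  0.078] [ 0.72  0.87 -0.58  2.28  3.15  0.48 -2.44] 0.186 0.0
54 pre [ 0.555 -0.033  0.142] [ 0.28  0.62 -0.51  2.43  2.4   0.64 -2.59] 0.035 0.0
54 in [ 0.602 -0.041  0.077] [ 0.28  0.8  -0.5   2.34  2.48  0.73 -2.59] 0.131 0.0
54 lift [ 0.602 -0.041  0.097] [ 0.28  0.75 -0.49  2.33  2.45  0.67 -2.57] 0.135 0.0
54 sw1 [ 0.6   -0.071  0.097] [ 0.5   0.76 -0.53  2.33  2.75  0.54 -2.47] 0.144 0.0
54 sw2 [ 0.605 -0.101  0.097] [ 0.7   0.79 -0.59  2.24  3.01  0.33 -2.36] 0.098 0.0
54 dn [ 0.605 -0.101  0.077] [ 0.69  0.83 -0.58  2.24  3.02  0.37 -2.35] 0.144 0.0
```

```bash
cat > go.py <<'E'
import sys
from t2 import pose
from plant import robot
from h import *
def show(dth,t,l,sl=54):
    s=robot.observe();P,Rm=pose(dth,np.radians(sl),t,l,0);a=rel(s,P,Rm=Rm)
    print("t",s["time_s"],"tcp",np.round(s["tcp_pos"],4),"F",np.round(s["force"],1),"q",np.round(s["q"],2));print("shift",a[0],"rot",a[1])
if __name__=="__main__": show(*map(float,sys.argv[1:]))
E
sed -i 's/^for sl in(50,54):/for sl in():/' t2.py
python3 go.py 0 -0.045 0
```

```text
t 4.5 tcp [ 0.558  -0.0471  0.193 ] F [-0.6 -1.2 -1.4] q [ 0.2   0.5  -0.45  2.43  2.27  0.63 -2.5 ]
shift [-0.075 -0.036  0.101] rot [ 0.93 -0.78  0.21]
```

```bash
python3 -m inch '[-0.02,-0.01,0.025,0.25,-0.2,0.05, -0.02,-0.01,0.025,0.25,-0.2,0.05, -0.02,-0.01,0.025,0.25,-0.2,0.05, -0.02,-0.01,0.025,0.25,-0.2,0.05]' && python3 go.py 0 -0.045 0
```

```text
time_s: 4.9
tcp_pos: [0.5604, -0.0277, 0.1259]
tcp_rot: [-3.13, -0.626, -0.162]
force: [0.2, -0.8, -0.4]
width: 0.0
t 4.9 tcp [ 0.5604 -0.0277  0.1259] F [ 0.2 -0.8 -0.4] q [ 0.28  0.67 -0.53  2.43  2.43  0.68 -2.61]
shift [ 0.012  0.012 -0.001] rot [-0.15  0.03  0.01]
```

```bash
python3 -m inch '[0.012,0.012,0,-0.15,0,0, 0,0,0,0,0,0]' && python3 go.py 0 -0.045 0
cat > look.py <<'E'
import sys
from plant import robot
from h import *
t=sys.argv[1]
for n,(u,v,w,h) in {"top":(270,130,160,150),"side":(280,180,150,140)}.items():
    d=robot.get_image(n);np.savez(f"{n}{t}.npz",**d)
    i=d["image"][v:v+h,u:u+w,::-1];cv2.imwrite(f"pics/{n}{t}.png",cv2.resize(i,None,fx=4,fy=4,interpolation=cv2.INTER_CUBIC))
E
python3 look.py 1
```

```text
time_s: 5.1
tcp_pos: [0.5645, -0.0356, 0.128]
tcp_rot: [3.141, -0.623, -0.164]
force: [1.2, -1.2, 0.3]
width: -0.0001
t 5.1 tcp [ 0.5645 -0.0356  0.128 ] F [ 1.2 -1.2  0.3] q [ 0.28  0.66 -0.51  2.41  2.41  0.66 -2.59]
shift [ 0.    -0.002 -0.003] rot [ 0.02  0.07 -0.01]
```

View pics/top1.png

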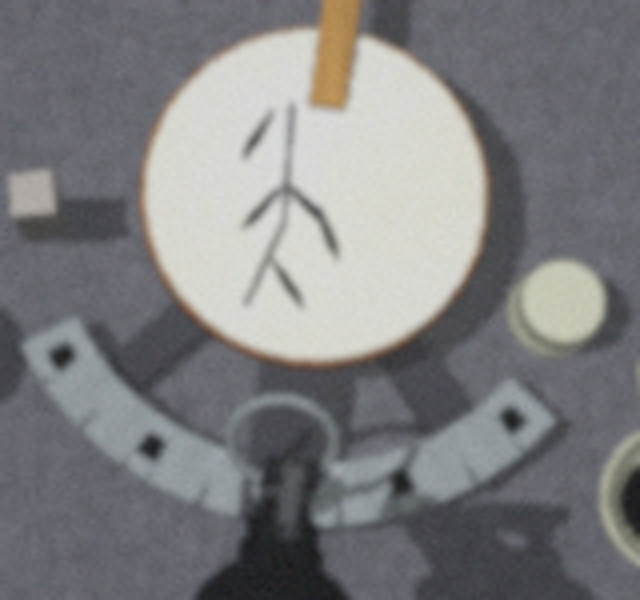

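View pics/side1.png

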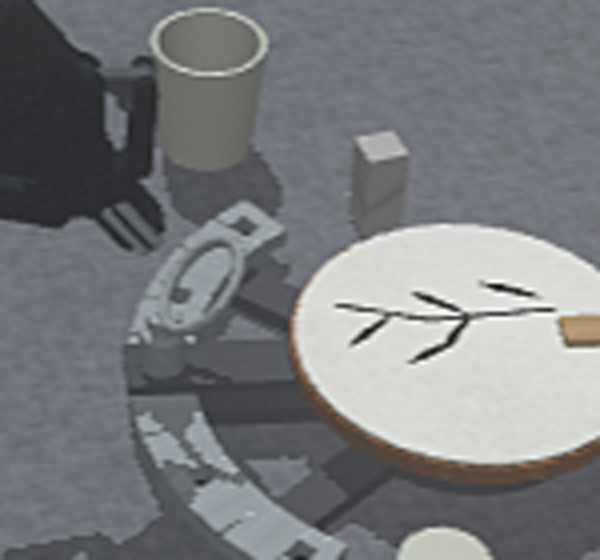

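The shut fingertips (top crop 285,465) are lined up in front of the ring (285,435), clear of it and centred sideways. I'll push them through.

```bash
python3 -m inch '[0,0,0.03,0,0,0, 0,0,0.03,0,0,0, 0,0,0.03,0,0,0]' && python3 go.py 0 0.022 0
```

```text
time_s: 5.5
tcp_pos: [0.5914, -0.0389, 0.0957]
tcp_rot: [3.139, -0.63, -0.16]
force: [0.2, 0.3, 0.5]
width: 0.0
t 5.5 tcp [ 0.5914 -0.0389  0.0957] F [0.2 0.3 0.5] q [ 0.28  0.76 -0.5   2.36  2.46  0.71 -2.59]
shift [-0.006  0.     0.047] rot [ 0.01 -0.02  0.03]
```

```bash
python3 -m inch '[-0.003,0,0.024,0,0,0, -0.002,0,0.024,0,0,0]' && python3 go.py 0 0.022 0 && python3 look.py 2
```

```text
time_s: 5.7
tcp_pos: [0.6049, -0.0409, 0.0756]
tcp_rot: [3.138, -0.633, -0.159]
force: [-0.4, -0.1, 0.3]
width: -0.0
t 5.7 tcp [ 0.6049 -0.0409  0.0756] F [-0.4 -0.1  0.3] q [ 0.28  0.81 -0.5   2.33  2.49  0.74 -2.59]
shift [-0.004  0.001 -0.002] rot [ 0.02 -0.06  0.04]
```

View pics/top2.png

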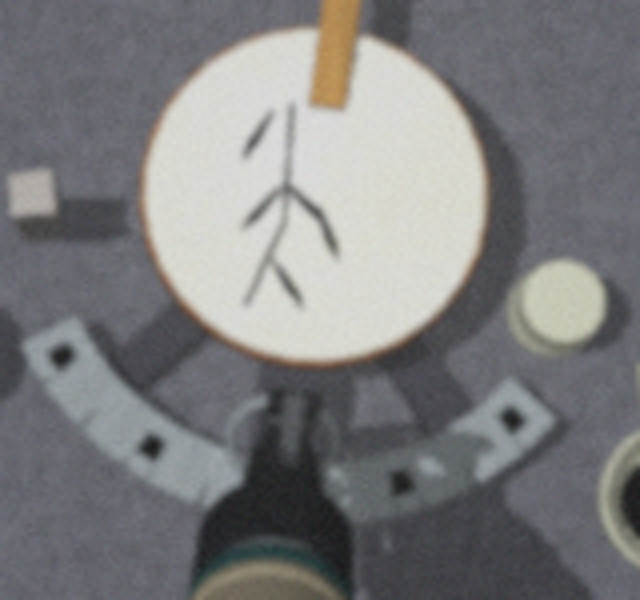

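View pics/side2.png

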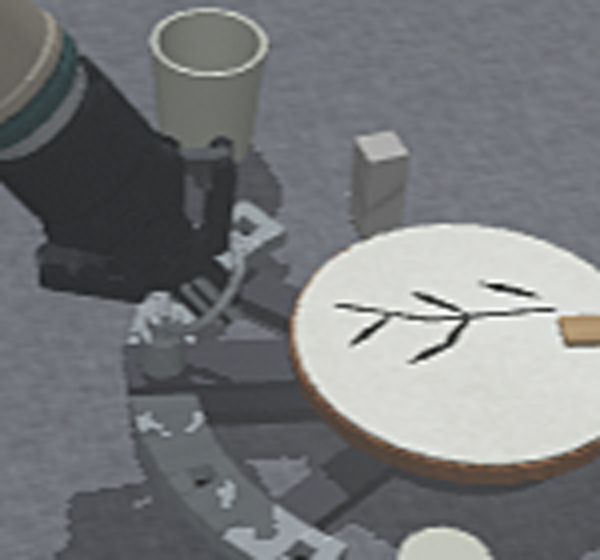

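Run:
```python
from h import *
d=dict(np.load("top2.npz"));i=d["image"][220:260,320:365,::-1];a=cv2.resize(i,None,fx=12,fy=12,interpolation=cv2.INTER_NEAREST)
a=cv2.convertScaleAbs(a,alpha=1.8)
d=dict(np.load("side2.npz"));i=d["image"][230:270,305:350,::-1];b=cv2.resize(i,None,fx=12,fy=12,interpolation=cv2.INTER_NEAREST);b=cv2.convertScaleAbs(b,alpha=1.8)
cv2.imwrite("pics/z2.png",cv2.resize(np.hstack([a,b]),(800,355)))
w=cloud(dict(np.load("top2.npz")))
for v in range(225,246): print(v,[int(round(1000*x)) if x==x else -1 for x in w[v,324:358,2]])
```

```text
225 [1, 2, 3, 2, 1, 1, 1, 0, 1, -2, 2, 38, 37, 36, 36, 36, 37, 39, 39, 38, 36, 35, 39, 37, 37, 36, 5, 1, -1, 3, -2, 0, 2, 0]
226 [0, 3, 0, 0, 2, 0, 3, -2, 0, -2, -1, 38, 37, 40, 35, 37, 39, 36, 39, 37, 36, 37, 35, 36, 37, 37, 1, -2, 4, 3, 6, 3, 0, 2]
227 [2, 3, 0, 3, -4, 0, 1, -2, 3, 1, 37, 36, 35, 38, 183, 181, 179, 37, 36, 36, 37, 36, 37, 37, 37, 38, -1, 5, 2, 3, 1, 3, -1, 1]
228 [2, -1, 2, 2, 1, -1, 0, 1, 1, 2, 38, 35, 35, 38, 184, 183, 187, 184, 183, 184, 184, 183, 184, 183, 38, 36, 4, 1, 2, 1, 6, 1, 2, 0]
229 [2, -1, -1, 2, 0, 4, 3, 2, -1, 4, 40, 111, 111, 181, 186, 187, 186, 187, 185, 185, 185, 186, 184, 187, 184, 186, 185, -1, 1, 2, -1, 0, 1, 4]
230 [2, 0, -1, 0, 4, 0, 3, 2, 0, 112, 114, 115, 113, 183, 186, 186, 190, 183, 186, 186, 187, 185, 187, 185, 185, 187, 2, 1, 0, -1, 0, 1, 1, -1]
231 [2, 5, -2, 1, -1, 0, 2, 110, 108, 110, 113, 109, 114, 164, 184, 186, 185, 187, 186, 186, 183, 186, 181, 185, 184, 187, 182, 3, -1, 3, 1, 5, 3, 2]
232 [2, 5, 1, -1, 1, -1, 106, 110, 113, 111, 109, 111, 37, 181, 184, 183, 180, 186, 186, 185, 185, 188, 188, 187, 185, 185, 181, 1, 2, 0, 2, 4, 1
[... 1250 characters left out ...]
132, 132, 189, 188, 184, 184, 186, 188, 184, 185, 127, 126, 2, 3, -1, 2, 98, 97, 98, 3, 3, -1]
242 [20, 26, 1, 91, 91, 91, 0, 0, 35, 140, 138, 136, 134, 187, 190, 189, 186, 186, 184, 185, 186, 185, 185, 132, -1, 3, 3, 1, 95, 97, 99, 2, 1, 1]
243 [26, 28, 24, 88, 90, 91, 0, -1, 39, 144, 143, 143, 143, 189, 190, 188, 183, 187, 185, 187, 185, 190, 189, 187, 135, 1, -1, 2, 92, 96, 97, 3, 3, 1]
244 [23, 23, 23, 86, 88, 86, 85, 25, 37, 148, 147, 146, 185, 189, 192, 194, 186, 188, 188, 188, 184, 190, 190, 186, 139, 138, -2, 1, 92, 93, 94, 4, 2, 1]
245 [25, 25, 20, 26, 84, 84, 85, 85, 37, 151, 150, 153, 188, 191, 194, 192, 187, 188, 190, 186, 188, 190, 190, 188, 144, 141, -1, 89, 91, 91, 0, 1, 2, 1]
```

View pics/z2.png

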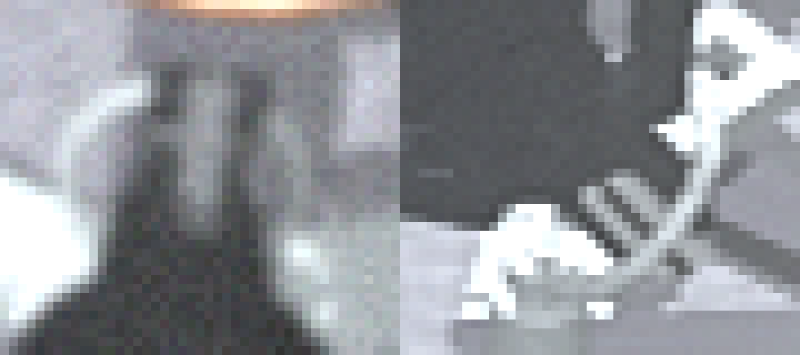

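Run:
```python
from h import *
T=R.from_euler("xyz",[3.138,-.633,-.159]);p0=np.array([.6049,-.0409,.0756])
for n in("top","side"):
    w=cloud(dict(np.load(n+"2.npz"))).reshape(-1,3);w=w[~np.isnan(w[:,0])&(w[:,2]>.06)];t=T.inv().apply(w-p0)
    t=t[(abs(t[:,1])<.016)&(t[:,2]>-.13)&(abs(t[:,0])<.1)]
    for a in range(-120,10,8):
        k=t[(t[:,2]*1000>=a)&(t[:,2]*1000<a+8)]
        if len(k):print(n,a,len(k),"x",np.round(np.percentile(k[:,0],[2,25,50,75,98])*1000),"y",np.round(np.percentile(k[:,1],[5,95])*1000))
```

```text
top -120 31 x [34. 36. 37. 38. 40.] y [-9. 12.]
top -112 43 x [33. 38. 40. 41. 44.] y [-8. 11.]
top -104 41 x [18. 41. 47. 50. 58.] y [-14.   9.]
top -96 93 x [18. 52. 57. 60. 62.] y [-11.  13.]
top -88 22 x [16. 41. 43. 45. 60.] y [-12.  15.]
top -80 10 x [ 6. 12. 16. 16. 40.] y [-15.  16.]
top -72 7 x [15. 15. 16. 16. 16.] y [-14.   8.]
top -64 13 x [14. 15. 22. 24. 25.] y [-9. 14.]
top -56 16 x [10. 14. 15. 20. 28.] y [-11.  13.]
top -48 6 x [10. 12. 12. 14. 14.] y [-11.  11.]
top -32 12 x [ 5. 19. 22. 24. 24.] y [-16.   2.]
top -24 1 x [-21. -21. -21. -21. -21.] y [-15. -15.]
side -120 43 x [-35.  28.  34.  40.  43.] y [-3. 12.]
side -112 122 x [-36. -10.  16.  35.  44.] y [-2. 14.]
side -104 124 x [-43. -17.  14.  37.  51.] y [-1. 14.]
side -96 162 x [-55. -30.  22.  53.  62.] y [-8. 14.]
side -88 152 x [-56. -39.  16.  47.  64.] y [ 0. 15.]
side -80 107 x [-54. -39.  -1.  29.  58.] y [ 3. 15.]
side -72 95 x [-47. -35. -30.  39.  51.] y [-7. 16.]
side -64 99 x [-41. -28.  -2.  24.  45.] y [-9. 15.]
side -56 142 x [-33. -21.   0.  22.  38.] y [-8. 14.]
side -48 77 x [-29.  -5.   1.  16.  31.] y [-4. 14.]
side -40 40 x [-15.  -2.   4.  12.  18.] y [ 5. 13.]
side -32 71 x [-11.   2.  16.  27.  31.] y [-7. 13.]
side -24 95 x [-35. -25. -10.   8.  25.] y [-9. 13.]
side -16 51 x [-43. -39. -31. -16.  14.] y [-6. 12.]
side -8 26 x [-35. -26.   4.   8.  14.] y [ 3. 14.]
side 0 7 x [-3. -1.  2.  8.  9.] y [ 4. 10.]
```

The fingers sit inside the ring with the wire about 26 mm behind the tips. The ring's near side shows in front of the fingertips (side crop 235,285) and there is no force. Next I'll close the gap to the wire and lift.

```bash
python3 -m inch '[0.008,0,0,0,0,0, 0.006,0,0,0,0,0]' && python3 -m inch '[0.006,0,-0.008,0,0,0, 0.006,0,-0.008,0,0,0]' && python3 go.py 0 0.022 0
```

```text
time_s: 6.0
tcp_pos: [0.6099, -0.0417, 0.0788]
tcp_rot: [3.138, -0.63, -0.159]
force: [-0.2, -0.4, 0.3]
width: 0.0
time_s: 6.2
tcp_pos: [0.6071, -0.0409, 0.0878]
tcp_rot: [3.14, -0.623, -0.159]
force: [-2.1, -0.1, -5.6]
width: -0.0
t 6.2 tcp [ 0.6071 -0.0409  0.0878] F [-2.1 -0.1 -5.6] q [ 0.28  0.77 -0.48  2.32  2.46  0.68 -2.56]
shift [-0.022  0.001  0.016] rot [-0.    0.06  0.04]
```

```bash
python3 -m inch '[0.008,0,-0.007,0,0,0, 0.008,0,-0.007,0,0,0]' && python3 go.py 0 0.022 0.02
```

```text
time_s: 6.4
tcp_pos: [0.6057, -0.0405, 0.0971]
tcp_rot: [3.141, -0.615, -0.158]
force: [-2.3, -0.1, -6.5]
width: 0.0001
t 6.4 tcp [ 0.6057 -0.0405  0.0971] F [-2.3 -0.1 -6.5] q [ 0.28  0.74 -0.48  2.31  2.43  0.64 -2.55]
shift [-0.007  0.002 -0.   ] rot [-0.02  0.17  0.05]
```

```bash
python3 -m inch '[0.009,0,-0.006,0,0.1,0, 0.009,0,-0.006,0,0.1,0, 0,0,0,0,0,0]' && python3 go.py 0 0.022 0.02 && python3 look.py 3
```

```text
time_s: 6.7
tcp_pos: [0.6055, -0.0405, 0.1063]
tcp_rot: [3.141, -0.624, -0.158]
force: [-3.0, 0.5, -8.1]
width: -0.0002
t 6.7 tcp [ 0.6055 -0.0405  0.1063] F [-3.   0.5 -8.1] q [ 0.28  0.73 -0.48  2.32  2.43  0.63 -2.54]
shift [-0.017  0.002  0.015] rot [-0.03  0.06  0.05]
```

View pics/side3.png

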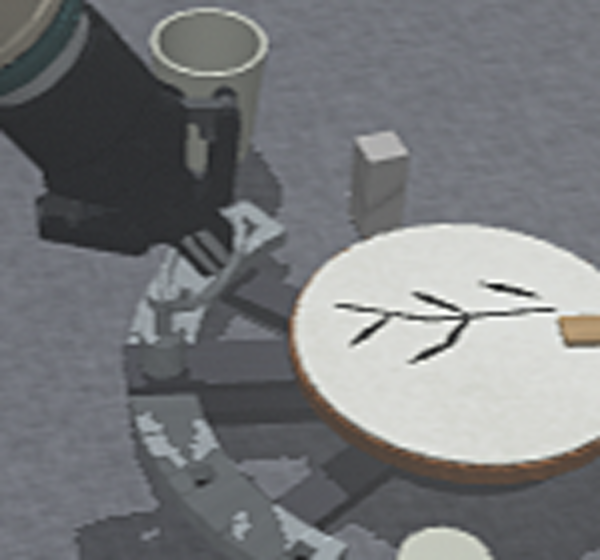

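```bash
cat > meas.py <<'E'
import sys
from h import *
from scipy.optimize import least_squares
# ring right/left arcs: fit dth and lift by ring model, using top+side cloud points
t=sys.argv[1];P=[]
for n in("top","side"):
    d=dict(np.load(f"{n}{t}.npz"));w=cloud(d);img=d["image"].astype(int)
    m=(img.mean(-1)>75)&np.isfinite(w[...,2]);P.append(w[m])
P=np.vstack(P)
best=None
for a0 in np.arange(-.1,.6,.1):
  for l0 in(0,.01,.02):
    q=np.array([a0,l0])
    def dist(q,X):
        y=-.163+q[0];e=np.array([np.cos(y),np.sin(y),0]);c=np.r_[AX,0]-.150*e+[0,0,.0935+q[1]]
        n=np.array([e[0],e[1],-1])/2**.5;v=X-c;a=v@n;return np.hypot(a,np.linalg.norm(v-a[:,None]*n,axis=1)-.028)-.0027
    X=P[(P[:,2]>.078)&(P[:,2]<.15)&(np.hypot(*(P[:,:2]-AX).T)<.2)]
    for w in(.01,.006):
        K=X[abs(dist(q,X))<w]
        if len(K)<8:break
        q=least_squares(lambda q:dist(q,K),q,loss="soft_l1",f_scale=.002).x
    k=(abs(dist(q,X))<.003).sum()
    if best is None or k>best[0]:best=(k,q)
print("ring inliers",best[0],"of",len(X),"dth %.3f lift %.4f"%tuple(best[1]))
E
python3 meas.py 0;python3 meas.py 2;python3 meas.py 3
```

```text
ring inliers 340 of 354 dth 0.002 lift 0.0015
ring inliers 210 of 302 dth 0.003 lift 0.0013
ring inliers 270 of 384 dth -0.001 lift 0.0182
```

```bash
python3 -m inch '[0,0.01,0,0.25,0,-0.35, 0,0.015,0,0.4,0,-0.56, 0,0.015,0,0.4,0,-0.56]' && python3 go.py 0.15 0.012 0.025
```

```text
time_s: 7.1
tcp_pos: [0.6032, -0.0554, 0.1052]
tcp_rot: [-3.139, -0.621, -0.001]
force: [-3.4, 1.0, -7.4]
width: 0.0003
t 7.1 tcp [ 0.6032 -0.0554  0.1052] F [-3.4  1.  -7.4] q [ 0.42  0.73 -0.51  2.32  2.63  0.55 -2.48]
shift [-0.01   0.012 -0.015] rot [-0.12  0.09  0.12]
```

```bash
python3 -m inch '[0,0.021,-0.001,0.35,0.05,-0.5, 0,0.019,-0.001,0.35,0.05,-0.5, 0,0.018,-0.001,0.35,0.05,-0.5]' && python3 go.py 0.3 0.012 0.025
```

```text
time_s: 7.4
tcp_pos: [0.6034, -0.085, 0.1056]
tcp_rot: [3.14, -0.633, 0.157]
force: [-2.8, 0.6, -7.9]
width: -0.0001
t 7.4 tcp [ 0.6034 -0.085   0.1056] F [-2.8  0.6 -7.9] q [ 0.6   0.76 -0.56  2.29  2.85  0.43 -2.4 ]
shift [-0.007 -0.007 -0.012] rot [-0.13 -0.06  0.2 ]
```

```bash
python3 -m inch '[0,0.011,-0.001,0.35,0,-0.5, 0,0.009,-0.001,0.35,0,-0.5, 0,0,0,0,0,0]' && python3 go.py 0.436 0.012 0.025 && python3 look.py 4 && python3 meas.py 4
```

```text
time_s: 7.7
tcp_pos: [0.6049, -0.1018, 0.1059]
tcp_rot: [3.131, -0.633, 0.256]
force: [-2.9, -2.1, -4.5]
width: 0.0
t 7.7 tcp [ 0.6049 -0.1018  0.1059] F [-2.9 -2.1 -4.5] q [ 0.69  0.77 -0.59  2.25  2.96  0.34 -2.34]
shift [-0.004 -0.003 -0.009] rot [ 0.25 -0.06 -0.17]
ring inliers 241 of 331 dth 0.450 lift 0.0009
```

View pics/side4.png

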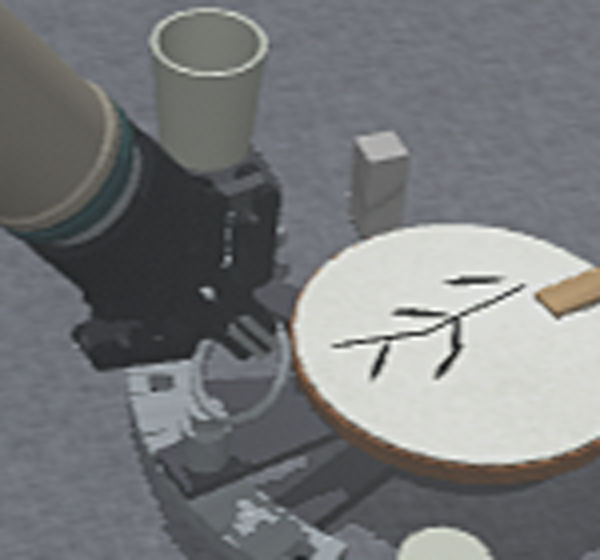

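View pics/top4.png

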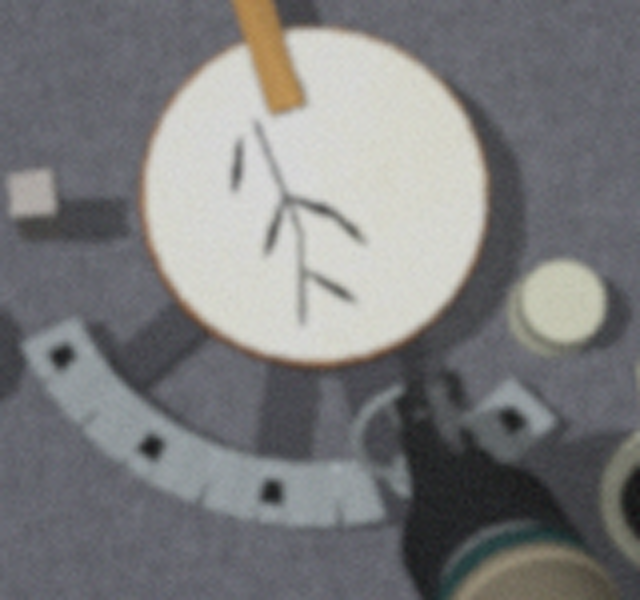

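Run:
```python
from h import *
from plant import robot
s=robot.observe();print(s["time_s"],s["force"],s["wrist_torque"],s["tcp_pos"],s["tcp_rot"])
b=cv2.convertScaleAbs(cv2.resize(dict(np.load("side4.npz"))["image"][245:310,310:375,::-1],None,fx=9,fy=9,interpolation=cv2.INTER_CUBIC),alpha=1.6)
cv2.imwrite("pics/z4.png",b)
for n in("top0","top4"):
    d=dict(np.load(n+".npz"));w=cloud(d);im=d["image"].astype(int)
    m=(im[...,0]-im[...,2]>45)&(im[...,0]>120)&(abs(w[...,2]-.05)<.008)&(np.hypot(w[...,0]-AX[0],w[...,1]-AX[1])<.165)&(np.hypot(w[...,0]-AX[0],w[...,1]-AX[1])>.06)
    m=cv2.morphologyEx(m.astype(np.uint8),cv2.MORPH_OPEN,np.ones((3,3)))>0
    p=np.median(w[m],0)[:2]-AX;print(n,m.sum(),np.arctan2(p[1],p[0]),np.hypot(*p))
    mm=(w[...,2]>.06)&(np.hypot(w[...,0]-AX[0],w[...,1]-AX[1])<.2)
w=cloud(dict(np.load("top4.npz")))
for v in range(224,258,2): print(v,[int(round(1000*x)) for x in np.nan_to_num(w[v,354:392,2])])
```

```text
7.8 [-4.38463521 -2.8892358  -2.30792952] [-0.62881181  1.6650975  -0.28479373] [ 0.60451943 -0.10013135  0.10588716] [ 3.13249534 -0.63269919  0.25614062]
top0 355 -0.17663599827895496 0.10915936921816495
top4 369 0.2713634199725841 0.10848809626630969
224 [-1, 36, 39, 37, 40, 36, 37, 37, 39, 36, 38, 37, 40, 38, 38, 38, 35, 12, 16, 12, 11, 12, 13, 12, 16, 209, 214, 215, 215, 216, 215, 3, 2, 0, 2, -2, 1, 0]
226 [0, 3, 37, 37, 36, 37, 38, 38, 33, 41, 37, 35, 39, 36, 36, 36, 36, 113, 214, 215, 214, 214, 215, 214, 219, 217, 217, 216, 214, 218, 218, 217, -1, 0, 3, 3, 0, 2]
228 [1, -2, 32, 35, 35, 36, 37, 35, 37, 39, 34, 38, 117, 115, 118, 118, 115, 196, 212, 215, 217, 216, 218, 215, 215, 219, 219, 217, 215, 212, 214, 212, 0, 3, 2, -1, 3, -1]
230 [4, 2, 0, 37, 37, 39, 40, 39, 35, 112, 112, 115, 116, 117, 116, 124, 180, 193, 212, 216, 213, 215, 212, 214, 214, 215, 213, 215, 215, 200, 201, 204, 2, 0, 4, 0, 4, 2]
232 [4, 2, 2, 3, 38, 35, 38, 110, 111, 109, 110, 111, 35, 117, 118, 161, 172, 185, 197, 208, 209, 205, 202, 207, 215, 215, 213, 214, 0, 202, 203, 201, 14, 0, 0, 0, 26, 0]
234 [-2, 0
[... 1392 characters left out ...]
0 [24, 25, 24, 26, 25, 22, 25, 22, 25, 22, 36, 39, 43, 61, 64, 61, 71, 74, 74, 192, 199, 200, 200, 201, 203, 232, 234, 237, 239, 238, 239, 243, 242, 245, 243, 245, 247, 249]
252 [27, 26, 24, 22, 25, 26, 21, 26, 26, 22, 31, 37, 35, 48, 60, 63, 64, 62, 70, 159, 195, 202, 202, 231, 233, 233, 239, 242, 240, 246, 245, 249, 248, 249, 249, 250, 252, 252]
254 [24, 26, 25, 21, 25, 24, 23, 24, 21, 26, 28, 35, 38, 39, 38, 48, 55, 58, 60, 158, 189, 227, 232, 236, 236, 240, 239, 243, 246, 248, 247, 251, 251, 252, 252, 255, 257, 257]
256 [27, 23, 22, 24, 24, 26, 23, 24, 23, 22, 25, 27, 36, 37, 39, 38, 38, 38, 39, 39, 229, 232, 237, 239, 241, 242, 246, 249, 248, 254, 252, 254, 253, 258, 257, 260, 261, 259]
```

View pics/z4.png

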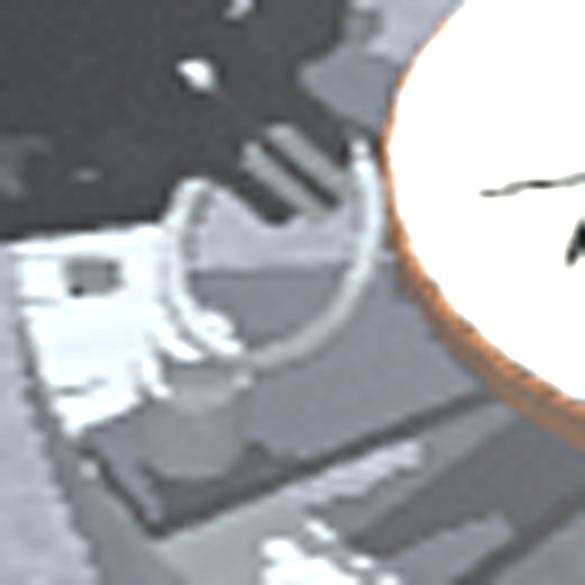

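The pin has already dropped. The ring fit gives lift ≈ 0, the ring top is back at ~115 mm, and the fan handle turned 0.448 rad against 0.436 for the hole. The wire slid off the fingertips as I reached the hole. The fingertip still lightly touches the top wire, so I'll back out along the tool axis.

```bash
python3 -m inch '[0,0,-0.01,0,0,0, 0,0,-0.02,0,0,0]' && python3 go.py 0.436 -0.02 0.02 && python3 look.py 5 && python3 meas.py 5
```

```text
time_s: 8.0
tcp_pos: [0.5998, -0.1012, 0.1209]
tcp_rot: [3.127, -0.641, 0.26]
force: [-0.3, -0.4, -0.1]
width: 0.0
t 8.0 tcp [ 0.5998 -0.1012  0.1209] F [-0.3 -0.4 -0.1] q [ 0.71  0.74 -0.61  2.26  2.96  0.33 -2.35]
shift [-0.02   0.002 -0.035] rot [ 0.28 -0.15 -0.13]
ring inliers 251 of 343 dth 0.438 lift 0.0009
```

View pics/side5.png

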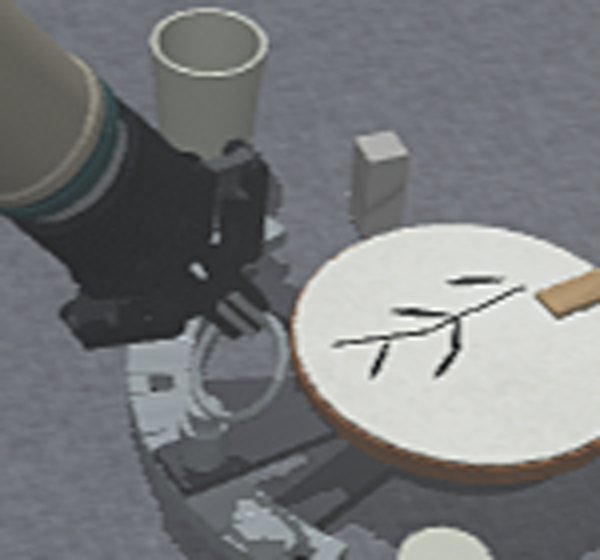

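The force is gone, the swing reads 0.436 and the pin is home. I'll retreat further.

```bash
python3 -m inch '[0,0,-0.04,0,0,0, 0,0,-0.04,0,0,0, 0,0,-0.04,0,0,0, 0.02,0,-0.04,0,0,0, 0.02,0,-0.04,0,0,0, 0,0,0,0,0,0, 0,0,0,0,0,0]' && python3 look.py 6 && python3 meas.py 6
python3 - <<'E'
from plant import robot
from h import *
s=robot.observe();print(s["time_s"],s["tcp_pos"],s["force"],s["q"])
for n in("top","side"):
    a=dict(np.load(n+"0.npz"));b=dict(np.load(n+"6.npz"));cv2.imwrite(f"pics/{n}6f.png",b["image"][:,:,::-1])
    robot.get_image(n)
for l in["dish_center","wash_cup","seal","paste_jar","weight_bar","brush_rest"]:
    print(l,[[np.round(o["at"],1).tolist() for o in robot.outline_of(l,n)[:1]] for n in("top","side")])
w=cloud(dict(np.load("top6.npz")));im=dict(np.load("top6.npz"))["image"].astype(int)
rr=np.hypot(w[...,0]-AX[0],w[...,1]-AX[1])
m=(im[...,0]-im[...,2]>45)&(im[...,0]>120)&(abs(w[...,2]-.05)<.008)&(rr<.165)&(rr>.06)
m=cv2.morphologyEx(m.astype(np.uint8),cv2.MORPH_OPEN,np.ones((3,3)))>0
p=np.median(w[m],0)[:2]-AX;print("handle",np.arctan2(p[1],p[0])+.1766)
E
```

```text
time_s: 8.8
tcp_pos: [0.5682, -0.1112, 0.1959]
tcp_rot: [3.104, -0.657, 0.271]
force: [-0.4, 0.5, 0.6]
width: -0.0001
ring inliers 360 of 373 dth 0.435 lift 0.0012
8.9 [ 0.56799786 -0.11116028  0.19538686] [-0.30810234 -0.1539198   0.45133448] [ 0.92946397  0.61100964 -0.85558939  2.29395116  2.51420051  0.23527978
 -1.91194839]
dish_center [[[439.8, 253.2]], [[350.3, 354.7]]]
wash_cup [[[234.7, 214.7]], [[335.9, 195.6]]]
seal [[[277.1, 179.3]], [[375.1, 225.4]]]
paste_jar [[[406.2, 207.6]], [[393.8, 329.0]]]
weight_bar [[[135.1, 311.1]], [[215.0, 180.2]]]
brush_rest [[[496.9, 306.5]], [[298.8, 433.0]]]
handle 0.43172891390345824
```

View pics/top6f.png

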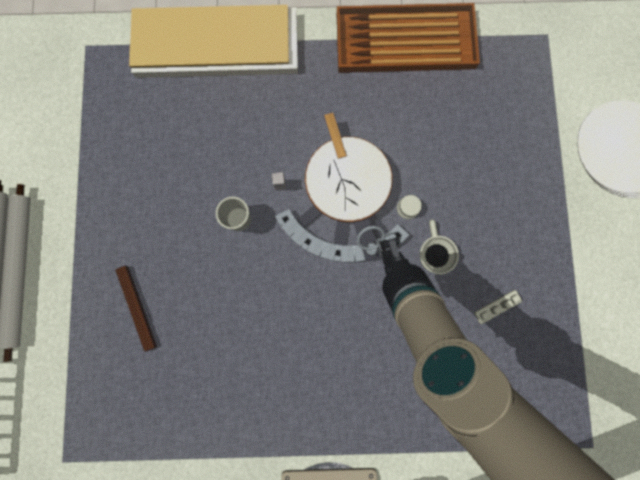

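View pics/side6f.png

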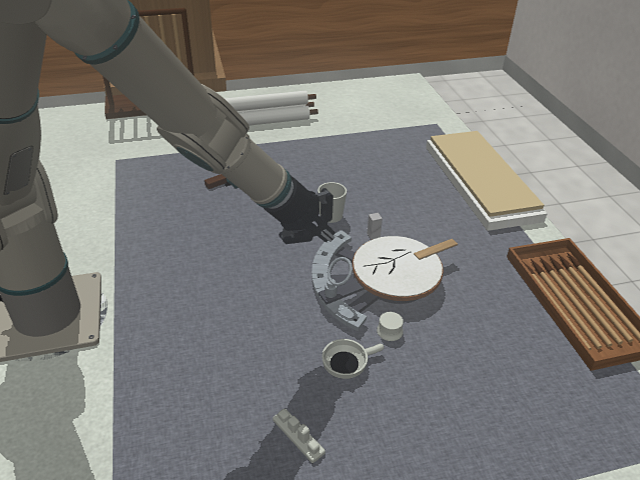

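```bash
python3 -c "
from plant import robot
robot.finish_job();s=robot.observe();print(s['time_s'],s['force'],s['q'])"
```

```text
the job is handed in; nothing more can be done
the job is handed in; nothing more can be done
```

The turntable is one hole over, to the right where the ink dish stands, and the pin is home in that hole. I handed the job in at about 8.9 s. No verdict was reported.

I put the shut fingertips through the pull ring, lifted the pin about 17 mm and swung the arm.

**Last checks:**
- **Swing:** it measured 0.435 rad from the ring and 0.432 rad from the fan handle, against 0.436 for the hole.
- **Pin:** the ring is back at its home height to within about 1 mm.
- **Other objects:** all six loose things read within a few pixels of the first pictures. The weight bar and brush rest I compared only by eye.
- **Robot:** the gripper was clear of everything, with no contact force.

**What did not go as planned:**
- **Pin drop:** the ring slid off the fingertips by itself just as the arm reached the hole, so the pin snapped home before I could lower it. The fingertip then touched the ring lightly (about 6 N) until I backed out.
- **Readings while touching:** the swing then read 0.448–0.450 rad. It settled to 0.435 once the fingers were clear.
- **Joint margin:** joint 6 ended very close to the end of its range (0.235 against the 0.23 limit), but inside it.

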